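# Return a spectacle case through the drop-off flap

## Robot

A 6-joint arm with a two-finger parallel gripper is mounted at the origin on the work surface. World frame = base frame: x ahead of the robot, y to its left, z up, the work surface at z = 0. Lengths are in m, angles in rad, forces in N, time in s.
With the tool pointing down it reaches from about 0.25 to 0.725 m from the base axis. Payload 4 kg.
Tool frame: the origin (TCP) lies on the centre line of the jaws, within the pads' length; the fingertips stand 25 mm ahead of it and the grasp point (between the pads) lies 6 mm ahead of it; z points along the fingers, x is the direction in which the jaws open and shut, and the axes are right-handed (so a half turn about z gives the same grasp; the last joint's range is limited). The gripper opens to 85 mm and grips with 20 to 120 N. Pads are 22 mm wide; open, the fingers measure 114 mm over their backs; the gripper's body (76 mm by 85 mm) begins 54 mm behind the grasp point. The pads swing forward as they close: fully open they stand 13 mm farther back than shut.
Start: joints at [1.304, 0.241, 0.005, 1.335, 0, 1.571], TCP at [0.132, 0.482, 0.256] pointing down, gripper open.
Joint ranges: [-2.72, 2.72], [-1.05, 1.87], [-1.09, 1.28], [-1.99, 2.15], [-1.42, 1.44], [-3.14, 3.14]. Speed limits (rad/s): [2.79, 2.79, 3.14, 3.14, 3.14, 3.14].

## Interface

Orientations are given as a unit quaternion [x, y, z, w].
In Python, from workcell import bot, imaging, order gives the robot as it stands.
- The arm moves only by the tool carry_out, never from a script. Its argument "moves" is a list of rows, each a list of 5 numbers: the shift along the tool's x, y, z scaled (see below), then the turn about the tool's z scaled (see below), then the opening, from -1 (shut) to 1 (fully open). In form: [[tx, ty, tz, roll, hand], ...]. A call has 1 to 20 rows; each row is the pose to reach, as a shift and turn from the pose commanded when the call began, along the tool's axes at that moment; what a row does not reach only later rows make up. The controller multiplies each number of a shift by 0.1 m and each number of a turn by 90 degrees. A row lasts 1/10 s, in which the tool goes at most 50 mm and 8.59 degrees, less where a joint would pass 70% of its speed; a pose out of reach is approached as far as the arm can. A call with a number of a shift or a turn outside -1 to 1 is refused whole. A call with a gripper value outside its range is refused whole. The fingers move at their own pace and stop on an object; the grip force is fixed at half the most. Time passes only in rows, so rows that repeat a pose let the fingers close. It gives the time, the measured TCP pose, the force and the opening at its end, in the units of the state.
- bot.get_obs(): the state, without advancing time (a new reading comes with each control period).
- imaging.camera(name): name is "side" or "top" or "wrist"; returns the picture (384x512x3 uint8, red, green, blue); there is no depth.
- imaging.camera_model(name): a dict with "fovy" (degrees; the focal length in pixels is half the picture's height over the tangent of half this angle, whatever the lens; pixels are square), "cx", "cy" (the principal point, pixels), "eye" and "rotation" of the camera in the world. Camera axes: x right, y up, looking along -z (the intrinsics and any distortion apply to the point x, -y, -z); pixel columns grow to the right and rows downward; lengths in m; the calibration is good to about 2 mm. A picture is of the moment at which its call begins: read the wrist's pose just before it. camera_model takes no time and is no camera call; for the wrist camera it gives the pose at the moment of the call.
- order.job_done(): hands the job in, once; it reports no verdict.
The state is a dict: "clock": time; "joint_pos": joint angles; "joint_vel": joint speeds; "tau": joint torques, N m; "eef_pos": TCP position; "tool_rot": TCP orientation; "ft_force": force on the tool from outside, world axes, zero at the start; "ft_torque": the same for the moment, N m; "grip_width": finger opening in m.
Only numpy, scipy, OpenCV 4.12 (cv2) and the standard library are available. Lean on these libraries where they do the work, as an engineer would, in place of code of your own. Each camera call takes 0.05 s, during which the arm holds its last target.

## Task

Hand in the brown spectacle case: with the fingertips, push it across the grey feed deck, broad side first, and in through the hanging flap of the return box until it slides down the chute inside, then draw back clear so that the flap swings fully shut behind it. Only push the case: never lift or topple it, and leave the spray bottle, the spectacles and the wipes box where they are.

Things in the scene. Friction and masses are not known exactly. Their poses are not given: they have to be found in the camera images.
- case: Brown spectacle case, loose and flat on the feed deck before the flap: slab 56 (x) by 150 (y) by 28 mm high, about 120 g, hard and smooth. Origin: centre of underside, z up; its x starts within 0.35 rad of the box's x, brass catch on the -x long side. It starts up to 45 mm off the mouth's middle and askew: nudge it by a short end, square it by the long side.
- dropbox: Return box with feed deck, fixed to the bench. Origin: on the bench under the hinge line, mid-mouth; x points into the box (within 0.35 rad of away from the robot), y left, z up. Deck: flat grey block, top 80 mm above the bench, x = -190 to 0 mm, y = -160 to 160, no rims. Box behind it: x = 0 to 150, grey walls 148 mm high, clear roof (top at 152) and clear back wall (inner face x = 134).
- mouth (a point): Point on the deck's inner edge, under the hinge line, in the middle of the mouth, 80 mm above the bench; axes as the box. Mouth is 176 mm wide between the walls (8 mm thick, front ends at x = -12 mm) and 55 mm high. Just inside it the smooth white chute falls away at 27 degrees, so the case tips in and slides down by itself once its centre is some 10 to 20 mm past this point.
- hinge (a point): Middle of the flap's hinge rod, 6 mm thick, 58 mm above the deck, lying along the box's y across the mouth. It and the roof edge (4 mm inside it, 68 to 72 mm above the deck) stop an upright finger at the mouth, which is far enough: the case's rear edge need only be pushed up to about 6 mm before the hinge line.
- flap (a joint): Angle of the aluminium flap, 170 mm wide, 3 mm thick, 40 g, hanging from the rod. 0 = shut: inner face 7.5 mm inside the hinge line, lower edge 5 mm above the deck. Opens only inward, to 1.4 rad, pushed by the case's front with under 1 N; it rests on whatever is below it and, once free, falls shut in about 1 s.
- spray: Bystander: white lens-cleaner bottle 48 mm across, 130 mm tall, standing on the bench to the left of the box. Origin: centre of its underside.
- glasses: Bystander: open metal spectacles about 135 mm wide, 140 mm long, 43 mm high, standing on rims and temple ends, on the bench to the right of the deck, lenses towards it. Origin: on the bench midway under the two rims; the temples run along its +x.
- wipes: Bystander: box of lens wipes 75 by 115 by 70 mm high, white and green, on the bench to the right of the box. Origin: centre of its underside.
There are look-alikes about, which are no part of the job. There is more than one size of the case; the job needs the largest.

How it is judged:
By the outcome, as a careful person would: the job done as asked, in the order asked, and still so for the second after the job is handed in, with the robot touching nothing.
It also fails if it takes over 59 s, if anything falls off the work surface, if the arm or the gripper's body presses on something with over 40 N, if the wrist force passes 120 N, or if a joint passes its speed limit or range.

## Working session

There is one attempt and no reset: what is moved stays moved. The work goes in short steps, Python scripts to look and compute and a tool call to move; the robot and the scene stay as the last step left them, time stands still between calls to the robot, and variables do not carry over. Pictures are saved under pics/ and viewed, and the job is handed in when it is done.

Besides the shell and the picture viewer there is one more tool, called after "Request:" as name(argument=value, ...), one argument or row to a line, values as JSON. carry_out: Moves the arm, as the interface text tells. Its arguments: {"type":"object","properties":{"moves":{"type":"array","items":{"type":"array","items":{"type":"number","minimum":-1,"maximum":1}}}},"required":["moves"]}

```bash
ls; mkdir -p pics
python3 - <<'E'
from workcell import bot, imaging
import cv2
o=bot.get_obs()
for k in o: print(k,o[k])
for n in ["side","top","wrist"]:
    m=imaging.camera_model(n); print(n,m)
    cv2.imwrite(f"pics/{n}0.png",imaging.camera(n)[:,:,::-1])
E
```

```text
pics
clock 0.0
joint_pos [ 1.30398091e+00  2.41434034e-01  3.70264682e-03  1.33519928e+00
 -2.35758748e-05  1.57079623e+00]
joint_vel [ 1.14838482e-03  1.09169387e-03 -2.88142533e-05  1.52254566e-03
 -4.09181470e-04  3.38744417e-04]
tau [ 4.22536814e-04 -3.72319007e+01  2.52406722e+01  1.70749583e-02
  1.54931090e-04  1.09721704e-06]
eef_pos [0.13168133 0.48173728 0.25539416]
tool_rot [ 7.94877137e-01  6.06769477e-01 -8.41115260e-04  6.56895068e-04]
ft_force [ 0.27291085 -0.10262361 -0.6680868 ]
ft_torque [-0.00789079  0.04941886 -0.02226275]
grip_width 0.08526814729883794
side {'fovy': 46.87877528910777, 'cx': 264.5563765029314, 'cy': 195.3447536087551, 'eye': array([0.45821701, 0.77996541, 0.88517212]), 'rotation': array([-0.00878202,  0.36941013,  0.92792842, -0.04907014])}
top {'fovy': 52.97832767593687, 'cx': 258.03757041163095, 'cy': 193.01408616940924, 'eye': array([0.38125434, 0.06934759, 1.07886313]), 'rotation': array([ 0.04703363, -0.06105063, -0.70158442,  0.70840663])}
wrist {'fovy': 67.46586909893426, 'cx': 256.2756500718659, 'cy': 186.84518920104907, 'eye': array([0.05119235, 0.50368811, 0.37344707]), 'rotation': array([-0.13047659, -0.09860919,  0.59889159,  0.78395214])}
```

View pics/top0.png

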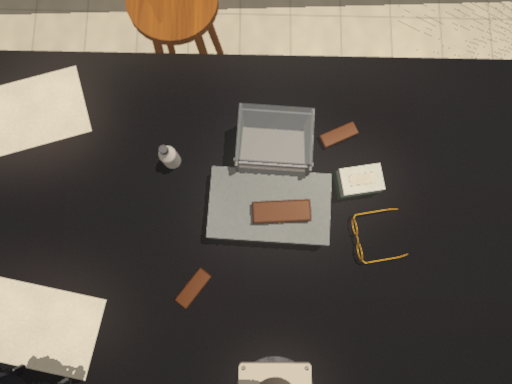

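View pics/side0.png

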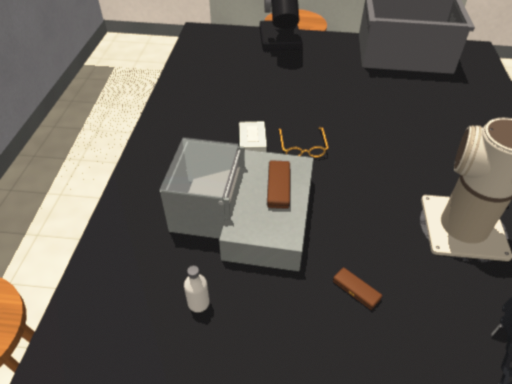

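```bash
cat > h.py <<'E'
import numpy as np, cv2
from scipy.spatial.transform import Rotation as R
def K(m): 
    return 192/np.tan(np.radians(m['fovy'])/2)
def px2w(m,u,v,z):
    f=K(m); d=np.array([(u-m['cx'])/f,-(v-m['cy'])/f,-1]); d=R.from_quat(m['rotation']).apply(d)
    e=m['eye']; return e+d*(z-e[2])/d[2]
def w2px(m,p):
    f=K(m); q=R.from_quat(m['rotation']).inv().apply(np.asarray(p)-m['eye'])
    return np.stack([m['cx']+f*q[...,0]/-q[...,2], m['cy']-f*q[...,1]/-q[...,2]],-1)
E
python3 - <<'E'
from h import *
from workcell import imaging
print({k:v for k,v in imaging.camera_model('top').items() if k not in('eye','rotation')}.keys())
a=cv2.imread('pics/top0.png')
c=a[90:260,190:350]
cv2.imwrite('pics/top0c.png',cv2.resize(c,None,fx=3.5,fy=3.5,interpolation=cv2.INTER_CUBIC))
b=a[260:320,150:240]; d=a[110:170,300:390]; e=a[185:245,240:330]
cv2.imwrite('pics/cands.png',cv2.resize(np.hstack([e,b,d]),None,fx=2.9,fy=2.9,interpolation=cv2.INTER_CUBIC))
E
```

```text
dict_keys(['fovy', 'cx', 'cy'])
```

View pics/top0c.png

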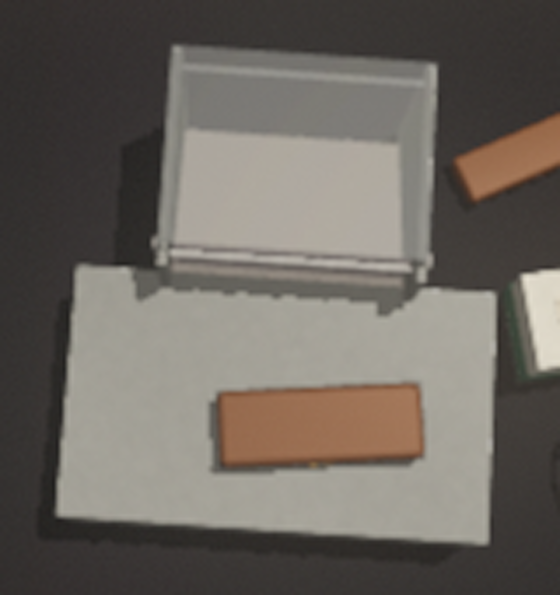

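View pics/cands.png

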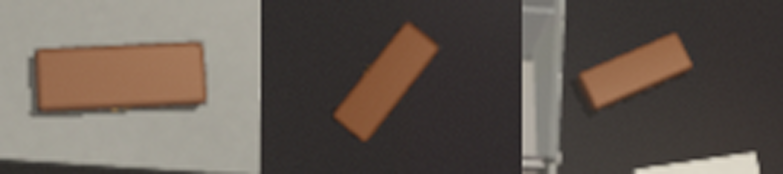

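View pics/wrist0.png

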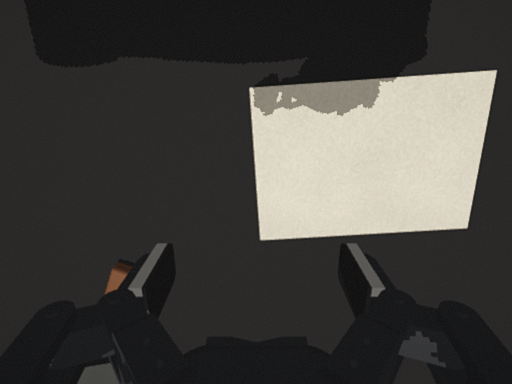

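```bash
cat > fit.py <<'E'
from h import *
from scipy.optimize import least_squares
def fit(m,uv,local,z,x0):
    local=np.asarray(local,float); 
    def f(p):
        c,s=np.cos(p[2]),np.sin(p[2])
        w=np.c_[p[0]+c*local[:,0]-s*local[:,1],p[1]+s*local[:,0]+c*local[:,1],local[:,2]+z]
        return (w2px(m,w)-uv).ravel()
    r=least_squares(f,x0,x_scale=[.1,.1,.1]); return r.x,np.round(r.fun.reshape(-1,2),1)
E
python3 - <<'E'
from fit import *
from workcell import imaging
m=imaging.camera_model('top')
t=lambda P:(np.array(P,float)+.5)/3.5-.5+[190,90]
D=t([(57,517),(488,544),(77,265),(496,291)])
for u in D: print(px2w(m,*u,.08))
p,r=fit(m,D,[(-.19,.16,.08),(-.19,-.16,.08),(0,.16,.08),(0,-.16,.08)],0,[.5,0,0]); print('box',p,r)
C=t([(217,393),(419,384),(424,457),(221,466)])
for u in C: print(px2w(m,*u,.108))
q,r=fit(m,C,[(.028,.075,.028),(.028,-.075,.028),(-.028,-.075,.028),(-.028,.075,.028)],.08,[.4,0,0]); print('case',q,r)
c,s=np.cos(p[2]),np.sin(p[2]); d=q[:2]-p[:2]
print('in box', c*d[0]+s*d[1], -s*d[0]+c*d[1], q[2]-p[2])
# predicted hinge rod, wall tops
for l in [(0,.1,.138),(0,-.1,.138),(.15,.096,.148),(.15,-.096,.148)]:
    w=[p[0]+c*l[0]-s*l[1],p[1]+s*l[0]+c*l[1],l[2]]; print(l,(w2px(m,w)-[190,90]+.5)*3.5-.5)
E
```

```text
[0.41855005 0.18316886 0.08      ]
[ 0.40158606 -0.13427564  0.08      ]
[0.60807622 0.17351381 0.08      ]
[ 0.59195361 -0.1441926   0.08      ]
box [ 0.59993214  0.01461485 -0.05190494] [[-0.4  0. ]
 [ 0.4 -0.1]
 [-0.3 -0.1]
 [ 0.4  0.1]]
[0.50798939 0.06671455 0.108     ]
[ 0.51618911 -0.08040473  0.108     ]
[ 0.46296472 -0.08337732  0.108     ]
[0.45504254 0.06327227 0.108     ]
case [ 0.48558861 -0.00846175  0.05560687] [[-0.5 -0.5]
 [ 0.5 -0.6]
 [ 0.6  0.5]
 [-0.6  0.6]]
in box -0.11299228687467194 -0.028977845791673215 0.10751180926474925
(0, 0.1, 0.138) [151.72673663 251.94791131]
(0, -0.1, 0.138) [430.78723104 269.63406226]
(0.15, 0.096, 0.148) [171.13115019  47.2774685 ]
(0.15, -0.096, 0.148) [435.40888832  64.47486148]
```

The top picture shows three brown cases: one on the deck at (281,212), one on the bench at (193,288) and one behind and to the right at (339,135). The one on the deck is the job. It is the largest, measuring about 147 x 53 mm against 150 x 56 given. It also lies flat before the flap with its brass catch at the near side. The box fit has residuals under 0.5 px, and the hinge and wall tops land where predicted.

In the box frame the case is at x -113, y -29 mm, yaw +0.107. First I'll nudge it by its right short end.

```bash
cat > go.py <<'E'
# python3 go.py bx by z yaw_rel : target TCP in box frame (m), tool-x angle rel. to box y (rad)
import sys
from h import *
from workcell import bot
B=(.5999,.0146,-.0519)
def b2w(x,y): c,s=np.cos(B[2]),np.sin(B[2]); return np.array([B[0]+c*x-s*y,B[1]+s*x+c*y])
def w2b(w): c,s=np.cos(B[2]),np.sin(B[2]); d=np.asarray(w)[:2]-B[:2]; return np.array([c*d[0]+s*d[1],-s*d[0]+c*d[1]])
if __name__=='__main__':
    o=bot.get_obs(); Rt=R.from_quat(o['tool_rot']); T=Rt.as_matrix()
    a=np.arctan2(T[1,0],T[0,0])
    print('t',round(o['clock'],2),'box',np.round(w2b(o['eef_pos'])*1e3,1),'z',round(o['eef_pos'][2]*1e3,1),'yawrel',round(a-np.pi/2-B[2],4),'F',np.round(o['ft_force'],1),'w',round(o['grip_width'],4),'toolz',np.round(T[:,2],3))
    if len(sys.argv)>1:
        x,y,z,yw=map(float,sys.argv[1:]); w=np.r_[b2w(x,y),z]
        print('shift/0.1',np.round(T.T@(w-o['eef_pos'])*10,3),'roll',round(-(yw+np.pi/2+B[2]-a)/(np.pi/2),4))
E
python3 - <<'E'
from go import *
print(w2b([.4916,-.1154]))
E
python3 go.py -.101 -.1355 .2 .1075
```

```text
[-0.1014102 -0.1354432]
t 0.15 box [-491.8  442.4] z 255.6 yawrel -0.2149 F [ 0.2 -0.3 -0.5] w 0.0856 toolz [-0.    -0.002 -1.   ]
shift/0.1 [-4.811  5.05   0.564] roll -0.2053
```

Request:
carry_out(
  moves=[
    [-1,1,0,0,-1],
    [-1,1,0,0,-1],
    [-1,1,0,0,-1],
  ],
)

```text
clock: 0.45
eef_pos: [0.2022, 0.3574, 0.2557]
tool_rot: [0.795, 0.607, -0.001, 0.001]
ft_force: [0.9, 0.1, -1.0]
grip_width: 0.0438
```

Request:
carry_out(
  moves=[
    [-1,1,0,0,-1],
    [-1,1,0,0,-1],
    [-1,1,0,0,-1],
  ],
)

```text
clock: 0.75
eef_pos: [0.2724, 0.2345, 0.2562]
tool_rot: [0.795, 0.607, -0.0, 0.0]
ft_force: [1.2, 0.1, -0.1]
grip_width: 0.0001
```

Request:
carry_out(
  moves=[
    [-1,1,0,0,-1],
    [-1,1,0,0,-1],
    [-1,1,0,0,-1],
  ],
)

```text
clock: 1.05
eef_pos: [0.3426, 0.1116, 0.2564]
tool_rot: [0.795, 0.606, 0.0, 0.0]
ft_force: [0.7, 0.7, 0.2]
grip_width: -0.0004
```

Request:
carry_out(
  moves=[
    [-1,1,0,0,-1],
    [-1,1,0,0,-1],
    [-1,1,0,0,-1],
  ],
)

```text
clock: 1.35
eef_pos: [0.4129, -0.0114, 0.2563]
tool_rot: [0.795, 0.606, 0.0, 0.0]
ft_force: [0.5, 0.9, 0.2]
grip_width: 0.0004
```

Request:
carry_out(
  moves=[
    [-0.8,1,0,-0.09,-1],
    [-0.8,1,0,-0.18,-1],
    [-0.8,1,0,-0.205,-1],
    [-0.8,1,0,-0.205,-1],
    [-0.8,1,0,-0.205,-1],
    [-0.8,1,0,-0.205,-1],
  ],
)

```text
clock: 1.95
eef_pos: [0.4868, -0.1118, 0.256]
tool_rot: [0.687, 0.726, -0.0, -0.001]
ft_force: [-0.5, 0.2, -0.1]
grip_width: -0.0004
```

```bash
python3 go.py -.101 -.1355 .2 .1075
python3 - <<'E'
from workcell import imaging
import cv2,numpy as np
a=imaging.camera('side')[:,:,::-1];b=imaging.camera('top')[:,:,::-1]
cv2.imwrite('pics/s1.png',np.hstack([cv2.resize(a[120:280,150:350],None,fx=2,fy=2),cv2.resize(b[90:250,190:390],None,fx=2,fy=2)]))
E
```

```text
t 1.95 box [-106.4 -132.1] z 256.0 yawrel 0.1074 F [-0.5  0.2 -0.1] w -0.0004 toolz [-0.001  0.001 -1.   ]
shift/0.1 [-0.04  0.05  0.56] roll -0.0
```

View pics/s1.png

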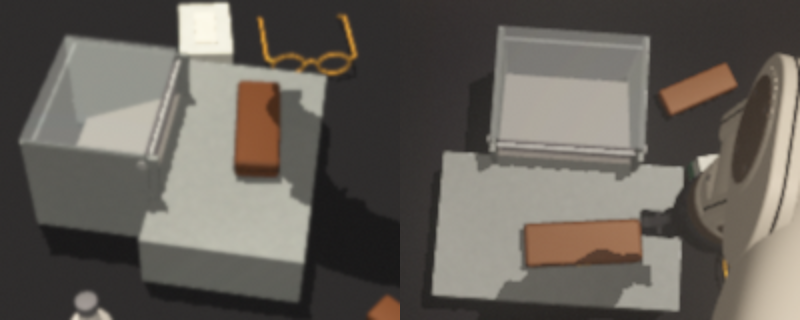

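The side crop shows the tool still above and to the right of the case; the case is untouched. Descending in two steps.

Request:
carry_out(
  moves=[
    [-0.07,0.05,0.5,0,-1],
    [-0.07,0.05,1,0,-1],
    [-0.07,0.05,1,0,-1],
    [-0.07,0.05,1,0,-1],
  ],
)

```text
clock: 2.45
eef_pos: [0.4922, -0.1184, 0.1566]
tool_rot: [0.687, 0.727, -0.0, -0.001]
ft_force: [0.1, -0.0, -0.7]
grip_width: 0.0001
```

Request:
carry_out(
  moves=[
    [0,0,0.2,0,-1],
    [0,0,0.37,0,-1],
    [0,0,0.37,0,-1],
    [0,0,0.37,0,-1],
  ],
)

```text
clock: 2.85
eef_pos: [0.4947, -0.1194, 0.122]
tool_rot: [0.687, 0.727, 0.001, 0.002]
ft_force: [0.1, 0.3, -0.0]
grip_width: 0.0001
```

```bash
python3 go.py
python3 - <<'E'
from workcell import imaging
import cv2,numpy as np
a=imaging.camera('side')[:,:,::-1];b=imaging.camera('wrist')[:,:,::-1]
cv2.imwrite('pics/s2.png',np.hstack([cv2.resize(a[130:280,200:350],(400,400),interpolation=2),cv2.resize(b,(400,400*3//4))[:300].copy() if 0 else cv2.resize(b,(400,400))]))
E
```

```text
t 2.85 box [ -98.1 -139.3] z 122.0 yawrel 0.1076 F [ 0.1  0.3 -0. ] w 0.0001 toolz [ 0.004 -0.001 -1.   ]
```

View pics/s2.png

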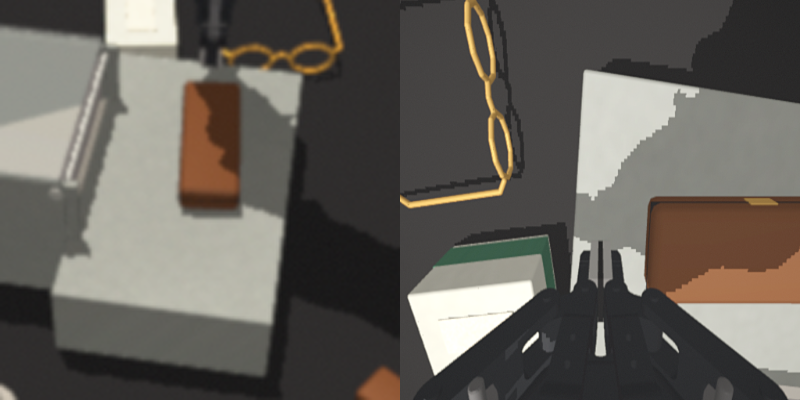

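The wrist picture shows the shut fingers at about (600,255), beside the case's right short end at x≈648. The fingers are about 27 mm wide, and the tip is about 17 mm above the deck. Pushing slowly along the case's own axis.

Request:
carry_out(
  moves=[
    [0.05,-0.03,0.01,0,-1],
    [0.1,-0.03,0.02,0,-1],
    [0.15,-0.03,0.02,0,-1],
    [0.18,-0.03,0.02,0,-1],
    [0.2,-0.03,0.02,0,-1],
    [0.22,-0.03,0.02,0,-1],
    [0.24,-0.03,0.02,0,-1],
    [0.26,-0.03,0.02,0,-1],
    [0.28,-0.03,0.02,0,-1],
    [0.3,-0.03,0.02,0,-1],
    [0.32,-0.03,0.02,0,-1],
    [0.34,-0.03,0.02,0,-1],
    [0.36,-0.03,0.02,0,-1],
    [0.38,-0.03,0.02,0,-1],
    [0.4,-0.03,0.02,0,-1],
    [0.42,-0.03,0.02,0,-1],
    [0.44,-0.03,0.02,0,-1],
    [0.44,-0.03,0.02,0,-1],
  ],
)

```text
clock: 4.75
eef_pos: [0.4875, -0.0751, 0.1173]
tool_rot: [0.687, 0.726, 0.0, -0.0]
ft_force: [-0.4, -0.2, 0.6]
grip_width: -0.0002
```

```bash
python3 go.py
python3 - <<'E'
from workcell import imaging
import cv2,numpy as np
b=imaging.camera('wrist')[:,:,::-1];a=imaging.camera('top')[:,:,::-1]; s=imaging.camera('side')[:,:,::-1]
cv2.imwrite('pics/s3.png',np.hstack([cv2.resize(b,(400,300)),cv2.resize(a[110:260,190:390],(400,300),interpolation=2)]))
cv2.imwrite('pics/s3s.png',cv2.resize(s[120:270,160:320],(640,600),interpolation=2))
E
```

```text
t 4.75 box [-107.6  -95.4] z 117.3 yawrel 0.1075 F [-0.4 -0.2  0.6] w -0.0002 toolz [-0.  0. -1.]
```

View pics/s3.png

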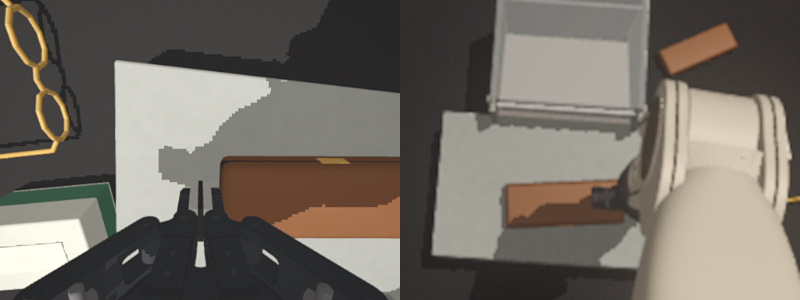

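View pics/s3s.png

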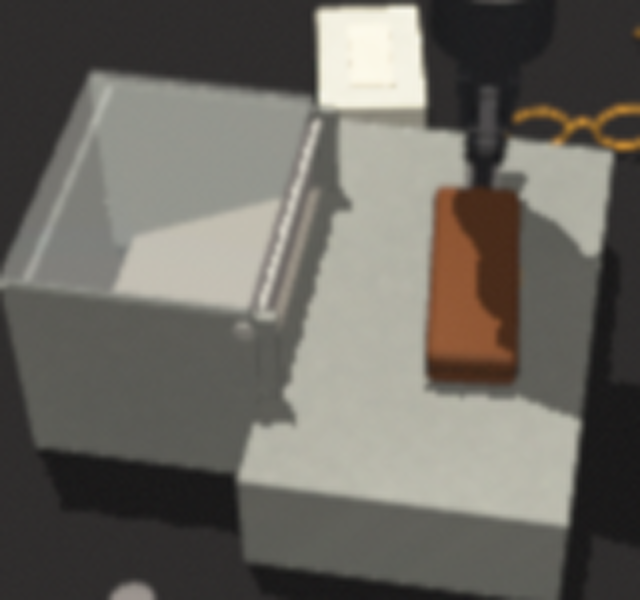

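Run:
```python
from fit import *
from go import w2b,B
from workcell import imaging
m=imaging.camera_model('side')
t=(np.array([(436,187),(520,189),(517,362),(429,358)],float)+.5)/4-.5+[160,120]
L=[(.028,-.075,.028),(-.028,-.075,.028),(-.028,.075,.028),(.028,.075,.028)]
q,r=fit(m,t,L,.08,[.48,.02,0]); print(w2b(q[:2]),q[2]-B[2],r.tolist())
m=imaging.camera_model('top')
for u in [(505,184),(505,227)]:
    v=(np.array(u)+.5)/2-.5+[190,110]; print(w2b(px2w(m,*v,.108)))
```

```text
[-0.11681441 -0.00467184] 0.10791945884212417 [[-0.4, -0.6], [0.3, -0.1], [1.0, 0.3], [-0.9, 0.2]]
[-0.06338711 -0.44090375]
[-0.11870599 -0.44016101]
```

Request:
carry_out(
  moves=[
    [0.02,0,0,0,-1],
    [0.04,0,0,0,-1],
    [0.045,0,0,0,-1],
    [0.045,0,0,0,-1],
    [-0.05,0,0,0,-1],
    [-0.2,0,0,0,-1],
    [-0.2,0,-0.4,0,-1],
    [-0.2,0,-0.8,0,-1],
    [-0.2,0,-0.8,0,-1],
    [-0.2,0,-0.8,0,-1],
  ],
)

```text
clock: 5.9
eef_pos: [0.4895, -0.0967, 0.1984]
tool_rot: [0.688, 0.726, 0.001, 0.001]
ft_force: [-0.1, 1.2, -0.1]
grip_width: 0.0
```

```bash
python3 go.py -.185 0 .197 0; python3 go.py -.185 0 .197 0
python3 - <<'E'
from workcell import imaging
import cv2,numpy as np
s=imaging.camera('side')[:,:,::-1]
cv2.imwrite('pics/s4s.png',cv2.resize(s[120:270,160:320],(640,600),interpolation=2))
E
```

```text
t 5.9 box [-104.5 -116.9] z 198.4 yawrel 0.1058 F [-0.1  1.2 -0.1] w 0.0 toolz [ 0.003 -0.001 -1.   ]
shift/0.1 [ 1.248 -0.677  0.011] roll 0.0674
t 5.9 box [-104.5 -116.9] z 198.4 yawrel 0.1058 F [-0.1  1.2 -0.1] w 0.0 toolz [ 0.003 -0.001 -1.   ]
shift/0.1 [ 1.248 -0.677  0.011] roll 0.0674
```

View pics/s4s.png

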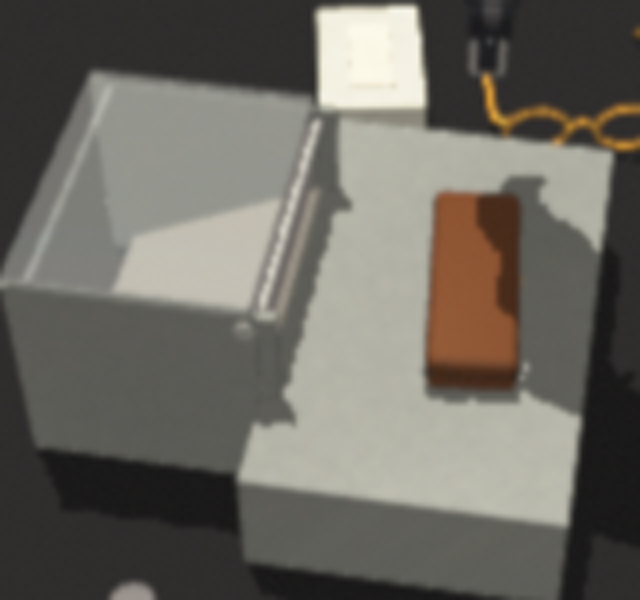

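The side crop shows the case, still flat, now about mid-mouth (top face corners about (436,191), (520,192), (518,365), (427,362)). Next I move behind it with the gripper open and square it.

Request:
carry_out(
  moves=[
    [0.3,-0.3,0,0.067,1],
    [0.7,-0.6,0,0.067,1],
    [1,-0.677,0,0.067,1],
    [1,-0.677,0,0.067,1],
    [1,-0.677,0,0.067,1],
  ],
)

```text
clock: 6.45
eef_pos: [0.4149, 0.0007, 0.1964]
tool_rot: [0.724, 0.69, -0.001, -0.0]
ft_force: [0.6, -0.3, -0.2]
grip_width: 0.0719
```

```bash
python3 go.py -.185 0 .125 0
python3 - <<'E'
from workcell import imaging
import cv2,numpy as np
s=imaging.camera('side')[:,:,::-1];b=imaging.camera('wrist')[:,:,::-1]
cv2.imwrite('pics/s5s.png',cv2.resize(s[100:270,160:340],(636,600),interpolation=2))
cv2.imwrite('pics/s5w.png',b)
E
```

```text
t 6.45 box [-184.   -23.5] z 196.4 yawrel 0.0033 F [ 0.6 -0.3 -0.2] w 0.0719 toolz [-0.002 -0.001 -1.   ]
shift/0.1 [ 0.235 -0.008  0.714] roll 0.0021
```

View pics/s5s.png

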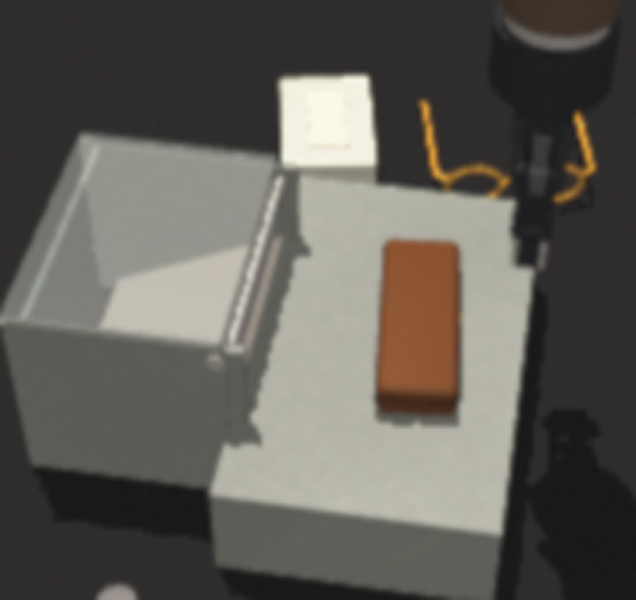

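View pics/s5w.png

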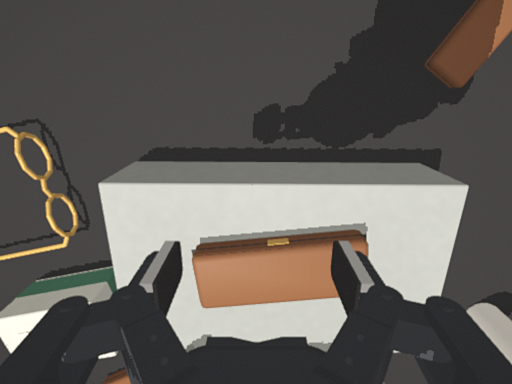

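Request:
carry_out(
  moves=[
    [0.235,-0.01,0.2,0,0.4],
    [0.235,-0.01,0.5,0,0.4],
    [0.235,-0.01,0.76,0,0.4],
    [0.235,-0.01,0.76,0,0.4],
    [0.235,-0.01,0.76,0,0.4],
  ],
)

```text
clock: 7.05
eef_pos: [0.4158, 0.0234, 0.1212]
tool_rot: [0.725, 0.689, -0.001, -0.0]
ft_force: [0.0, -0.6, -0.7]
grip_width: 0.0599
```

```bash
python3 go.py -.145 0 .118 0
python3 - <<'E'
from workcell import imaging
import cv2,numpy as np
s=imaging.camera('side')[:,:,::-1];b=imaging.camera('wrist')[:,:,::-1]
cv2.imwrite('pics/s6s.png',cv2.resize(s[100:270,160:340],(636,600),interpolation=2))
cv2.imwrite('pics/s6w.png',b)
E
```

```text
t 7.05 box [-184.3   -0.7] z 121.2 yawrel 0.0003 F [ 0.  -0.6 -0.7] w 0.0599 toolz [-0.002 -0.    -1.   ]
shift/0.1 [0.007 0.393 0.031] roll 0.0002
```

View pics/s6s.png

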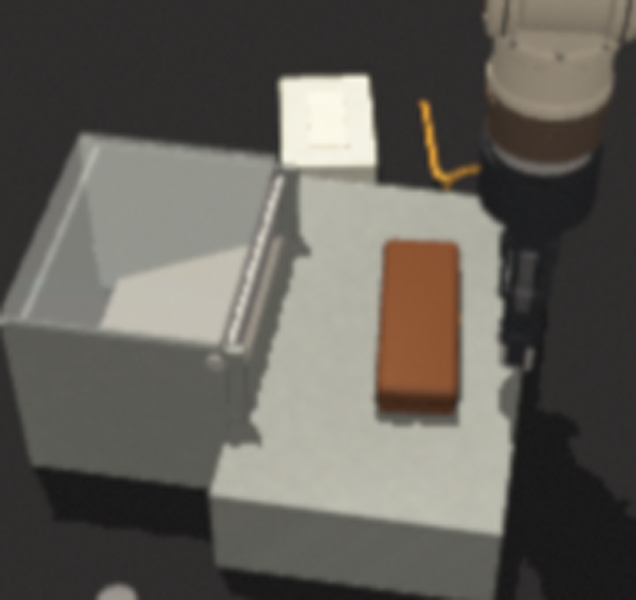

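View pics/s6w.png

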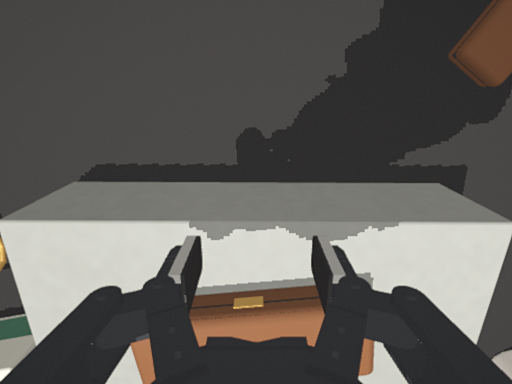

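Run:
```python
from h import *
from go import b2w
from workcell import imaging
m=imaging.camera_model('wrist'); print(m['eye'])
s=imaging.camera_model('side')
for z in (.08,.09,.1,.11): print(z,[((w2px(s,np.r_[b2w(-.185+dx,.037),z])-[160,100]+.5)*3.533).round() for dx in(-.011,.011)], [w2px(m,np.r_[b2w(-.185-.011,y),z]).round() for y in(.03,-.03)])
```

```text
[0.33340064 0.02769254 0.24021531]
0.08 [array([525., 394.]), array([493., 390.])] [array([307., 212.]), array([208., 211.])]
0.09 [array([527., 385.]), array([495., 381.])] [array([310., 219.]), array([205., 219.])]
0.1 [array([528., 375.]), array([496., 371.])] [array([313., 227.]), array([202., 226.])]
0.11 [array([529., 365.]), array([497., 361.])] [array([316., 235.]), array([198., 235.])]
```

Measured this way, the tips stand at about z .105 with the half-open hand, too close to the case's top (.108). I'll lower 11 mm and then push squarely.

Request:
carry_out(
  moves=[
    [0,0,0.06,0,0.4],
    [0,0,0.11,0,0.4],
    [0.01,0.08,0.11,0,0.4],
    [0.01,0.16,0.11,0,0.4],
    [0.01,0.2,0.11,0,0.4],
    [0.01,0.22,0.11,0,0.4],
    [0.01,0.24,0.11,0,0.4],
    [0.01,0.26,0.11,0,0.4],
    [0.01,0.28,0.11,0,0.4],
    [0.01,0.3,0.11,0,0.4],
    [0.01,0.32,0.11,0,0.4],
    [0.01,0.34,0.11,0,0.4],
    [0.01,0.36,0.11,0,0.4],
    [0.01,0.38,0.11,0,0.4],
    [0.01,0.4,0.11,0,0.4],
    [0.01,0.42,0.11,0,0.4],
    [0.01,0.44,0.11,0,0.4],
    [0.01,0.44,0.11,0,0.4],
  ],
)

```text
clock: 8.95
eef_pos: [0.4601, 0.023, 0.1104]
tool_rot: [0.725, 0.689, 0.0, 0.0]
ft_force: [0.6, -0.4, 0.4]
grip_width: 0.0599
```

```bash
python3 go.py -.145 0 .118 0
python3 - <<'E'
from workcell import imaging
import cv2,numpy as np
s=imaging.camera('side')[:,:,::-1];b=imaging.camera('wrist')[:,:,::-1]
cv2.imwrite('pics/s7s.png',cv2.resize(s[120:270,160:320],(640,600),interpolation=2))
cv2.imwrite('pics/s7w.png',b)
E
```

```text
t 8.95 box [-140.     1.1] z 110.4 yawrel 0.0018 F [ 0.6 -0.4  0.4] w 0.0599 toolz [ 0.001 -0.    -1.   ]
shift/0.1 [-0.011 -0.05  -0.076] roll 0.0011
```

View pics/s7s.png

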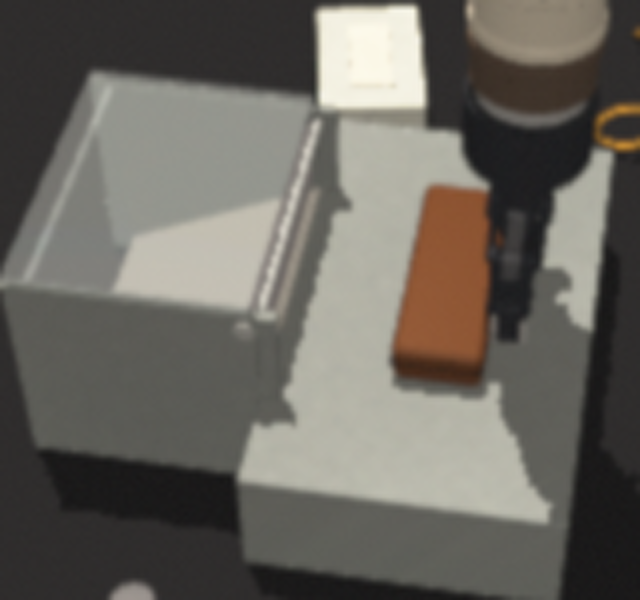

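View pics/s7w.png

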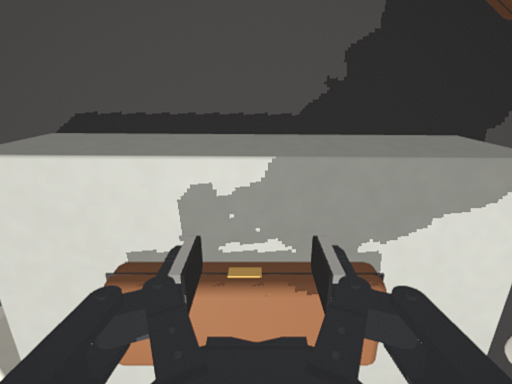

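Run:
```python
from fit import *
from go import w2b,B
from workcell import imaging
m=imaging.camera_model('side')
t=(np.array([(428,185),(485,362),(394,354)],float)+.5)/4-.5+[160,120]
L=[(.028,-.075,.028),(-.028,.075,.028),(.028,.075,.028)]
q,r=fit(m,t,L,.08,[.48,.02,0]); print(w2b(q[:2]),q[2]-B[2],r.tolist())
m=imaging.camera_model('wrist')
for u in [(106,275),(125,262),(382,275),(375,262),(120,364),(378,364)]: print(u,w2b(px2w(m,*u,.108)))
for u in [(106,275),(382,275)]: print(u,w2b(px2w(m,*u,.095)))
```

```text
[-0.10473511 -0.00325832] 0.008347281944734615 [[-0.1, -0.7], [0.5, 0.7], [-0.4, -0.1]]
(106, 275) [-0.13658745 -0.07328147]
(125, 262) [-0.14405306 -0.06282507]
(382, 275) [-0.13687685  0.062945  ]
(375, 262) [-0.14431239  0.05847905]
(120, 364) [-0.07781271 -0.07523545]
(378, 364) [-0.07810409  0.06914416]
(106, 275) [-0.12716311 -0.08127432]
(382, 275) [-0.12748379  0.06967828]
```

The case is squared (yaw under 0.01 rad by the side fit) and sits 3–5 mm right of centre, against a clearance of ±13 mm. I'll push on to just before the wall ends and check there.

Request:
carry_out(
  moves=[
    [0,0.03,0,0,0.4],
    [0,0.06,0,0,0.4],
    [0,0.09,0,0,0.4],
    [0,0.12,0,0,0.4],
    [0,0.15,0,0,0.4],
    [0,0.18,0,0,0.4],
    [0,0.21,0,0,0.4],
    [0,0.24,0,0,0.4],
    [0,0.27,0,0,0.4],
    [0,0.3,0,0,0.4],
    [0,0.33,0,0,0.4],
    [0,0.36,0,0,0.4],
    [0,0.39,0,0,0.4],
    [0,0.42,0,0,0.4],
    [0,0.44,0,0,0.4],
    [0,0.44,0,0,0.4],
    [0,0.3,0,0,0.4],
    [0,0.3,-0.03,0,0],
    [0,0.3,-0.03,0,0],
  ],
)

```text
clock: 10.95
eef_pos: [0.4902, 0.0215, 0.1139]
tool_rot: [0.725, 0.689, 0.001, 0.0]
ft_force: [-0.2, -1.4, 0.1]
grip_width: 0.0427
```

```bash
python3 go.py -.0135 0 .114 0
python3 - <<'E'
from workcell import imaging
import cv2,numpy as np
s=imaging.camera('side')[:,:,::-1];b=imaging.camera('wrist')[:,:,::-1]
cv2.imwrite('pics/s8s.png',cv2.resize(s[120:270,160:320],(640,600),interpolation=2))
cv2.imwrite('pics/s8w.png',b)
E
```

```text
t 10.95 box [-109.9    1.2] z 113.9 yawrel 0.0019 F [-0.2 -1.4  0.1] w 0.0427 toolz [ 0.001 -0.    -1.   ]
shift/0.1 [-0.014  0.964  0.   ] roll 0.0012
```

View pics/s8s.png

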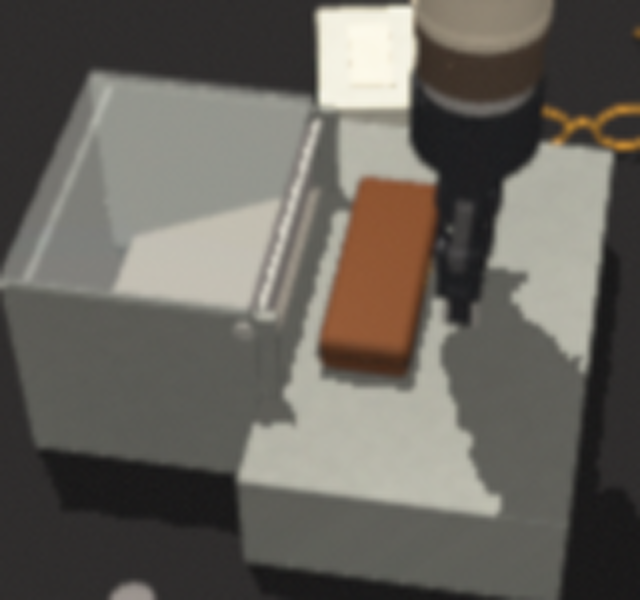

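View pics/s8w.png

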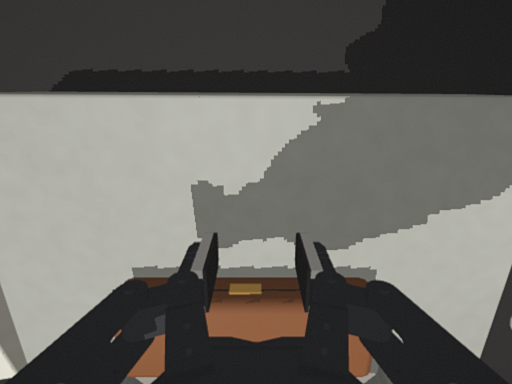

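Run:
```python
from fit import *
from go import w2b,B
from workcell import imaging
m=imaging.camera_model('side')
t=(np.array([(361,178),(438,185),(408,356),(320,350)],float)+.5)/4-.5+[160,120]
L=[(.028,-.075,.028),(-.028,-.075,.028),(-.028,.075,.028),(.028,.075,.028)]
q,r=fit(m,t,L,.08,[.48,.02,0]); print(w2b(q[:2]),q[2]-B[2],r.tolist())
# hinge ends & box reference in the same view for bias
from go import b2w
for l in [(-.19,.16,.08),(-.19,-.16,.08),(.15,.096,.148),(0,.096,.148)]:
    print(l,((w2px(m,np.r_[b2w(*l[:2]),l[2]])-[160,120]+.5)*4-.5).round(1))
```

```text
[-0.05944358 -0.00064415] 0.019871702324425283 [[-1.2, -0.3], [1.1, 0.2], [0.8, 0.6], [-0.7, -0.6]]
(-0.19, 0.16, 0.08) [565.6 527.7]
(-0.19, -0.16, 0.08) [609.2 151.1]
(0.15, 0.096, 0.148) [ -5.4 288.5]
(0, 0.096, 0.148) [251.2 320.7]
```

The case is at x -59, y about -1 mm, yaw 0.02, before the wall ends. Now through the flap.

Request:
carry_out(
  moves=[
    [0,0.06,0,0,0],
    [0,0.12,0,0,0],
    [0,0.16,0,0,0],
    [0,0.2,0,0,0],
    [0,0.24,0,0,0],
    [0,0.28,0,0,0],
    [0,0.32,0,0,0],
    [0,0.36,0,0,0],
    [0,0.4,0,0,0],
    [0,0.44,0,0,0],
    [0,0.48,0,0,0],
    [0,0.52,0,0,0],
    [0,0.56,0,0,0],
    [0,0.6,0,0,0],
    [0,0.64,0,0,0],
    [0,0.64,0,0,0],
  ],
)

```text
clock: 12.65
eef_pos: [0.5544, 0.0183, 0.1133]
tool_rot: [0.725, 0.689, 0.0, 0.0]
ft_force: [0.7, 0.7, -0.6]
grip_width: 0.0427
```

```bash
python3 go.py -.0135 0 .114 0
python3 - <<'E'
from workcell import imaging
import cv2,numpy as np
s=imaging.camera('side')[:,:,::-1];b=imaging.camera('wrist')[:,:,::-1]
cv2.imwrite('pics/s9.png',np.hstack([cv2.resize(s[120:270,160:320],(420,394),interpolation=2),cv2.resize(b,(380,394))]))
E
```

```text
t 12.65 box [-45.7   1.3] z 113.3 yawrel 0.0018 F [ 0.7  0.7 -0.6] w 0.0427 toolz [ 0.001  0.    -1.   ]
shift/0.1 [-0.013  0.322 -0.006] roll 0.0012
```

View pics/s9.png

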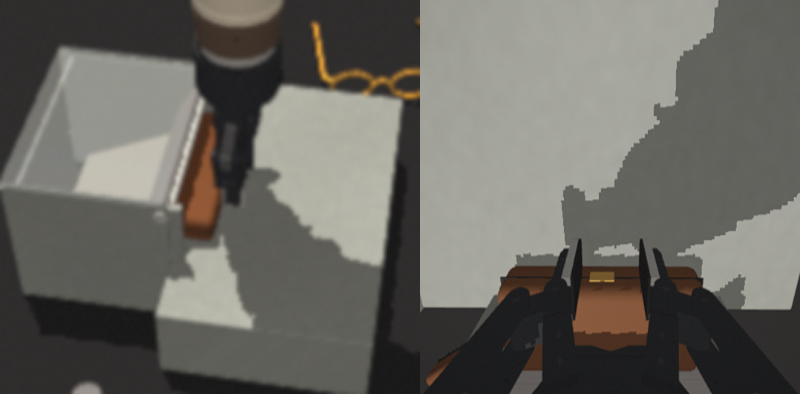

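The case is entering square and the flap is lifting, with no notable force. Continuing to the end.

Request:
carry_out(
  moves=[
    [0,0.04,0,0,0],
    [0,0.08,0,0,0],
    [0,0.12,0,0,0],
    [0,0.16,0,0,0],
    [0,0.2,0,0,0],
    [0,0.23,0,0,0],
    [0,0.26,0,0,0],
    [0,0.29,0,0,0],
    [0,0.3,0,0,0],
  ],
)

```text
clock: 13.65
eef_pos: [0.5836, 0.0167, 0.1132]
tool_rot: [0.725, 0.689, -0.0, -0.0]
ft_force: [-1.3, 0.1, -0.1]
grip_width: 0.0427
```

```bash
python3 go.py -.0135 0 .114 0
python3 - <<'E'
from workcell import imaging
import cv2,numpy as np
s=imaging.camera('side')[:,:,::-1];b=imaging.camera('wrist')[:,:,::-1]
cv2.imwrite('pics/s10.png',np.hstack([cv2.resize(s[120:270,160:320],(420,394),interpolation=2),cv2.resize(b,(380,394))]))
E
```

```text
t 13.65 box [-16.4   1.3] z 113.2 yawrel 0.0017 F [-1.3  0.1 -0.1] w 0.0427 toolz [-0.  0. -1.]
shift/0.1 [-0.013  0.029 -0.008] roll 0.0011
```

View pics/s10.png

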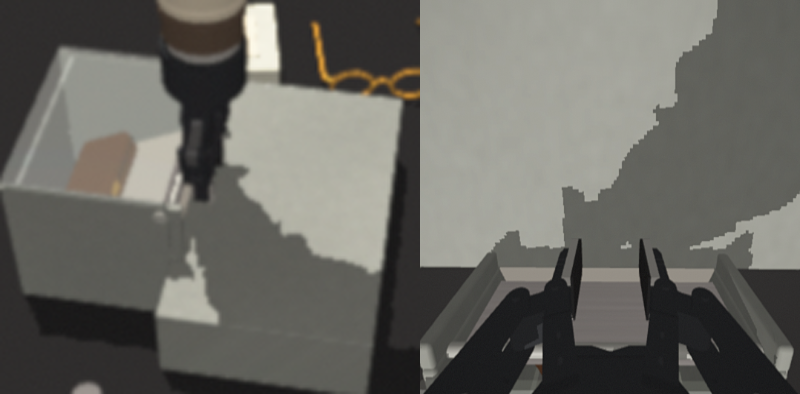

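The case has already slid down the chute: in the side view it lies inside at about (105,165). Drawing back clear and then up.

Request:
carry_out(
  moves=[
    [0,-0.3,0,0,0],
    [0,-0.6,0,0,0],
    [0,-1,0,0,0],
    [0,-1,0,0,0],
    [0,-1,-0.4,0,0],
    [0,-1,-0.8,0,0],
    [0,-1,-1,0,0],
    [0,-1,-1,0,0],
  ],
)

```text
clock: 14.55
eef_pos: [0.4863, 0.0219, 0.2172]
tool_rot: [0.725, 0.689, 0.003, 0.003]
ft_force: [0.7, 0.2, -0.1]
grip_width: 0.043
```

Request:
carry_out(
  moves=[
    [-0.3,-0.3,0,0,0],
    [-0.5,-0.8,0,0,0],
    [-0.5,-1,0,0,0],
    [-0.5,-1,0,0,0],
    [-0.5,-1,0,0,0],
    [-0.5,-1,0,0,0],
    [-0.5,-1,0,0,0],
    [-0.5,-1,0,0,0],
    [-0.5,-1,0,0,0],
    [-0.5,-1,0,0,0],
  ],
)

```text
clock: 15.55
eef_pos: [0.3815, -0.0231, 0.2132]
tool_rot: [0.724, 0.689, -0.0, -0.0]
ft_force: [0.8, 0.3, 0.9]
grip_width: 0.0426
```

```bash
python3 go.py
python3 - <<'E'
from workcell import imaging
import cv2,numpy as np
s=imaging.camera('side')[:,:,::-1];b=imaging.camera('top')[:,:,::-1]
cv2.imwrite('pics/s11.png',np.hstack([cv2.resize(s[100:320,140:340],(400,440),interpolation=2),cv2.resize(b[90:280,150:410][:, :],(400,440*1),interpolation=2)]))
cv2.imwrite('pics/s11b.png',np.hstack([cv2.resize(s[130:240,160:270],(400,400),interpolation=2),cv2.resize(b[95:185,230:320],(400,400),interpolation=2)]))
E
```

```text
t 15.55 box [-216.1  -48.9] z 213.2 yawrel 0.0022 F [0.8 0.3 0.9] w 0.0426 toolz [-0.  0. -1.]
```

View pics/s11.png

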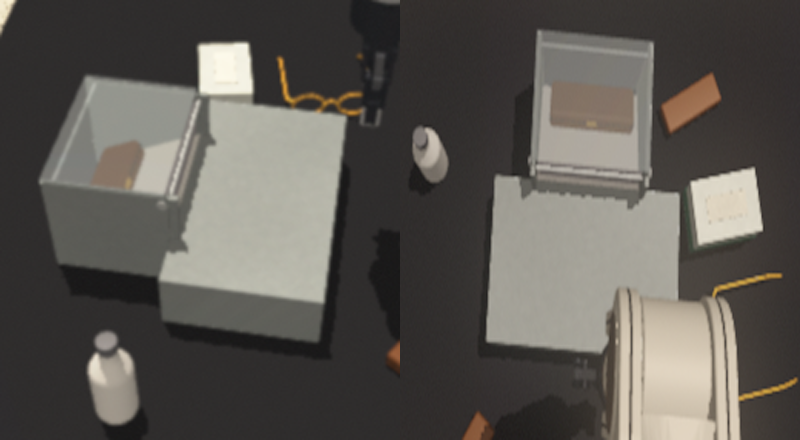

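View pics/s11b.png

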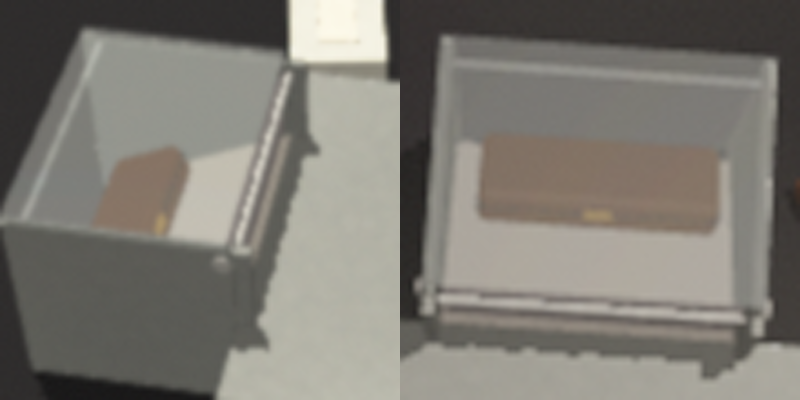

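Run:
```python
from workcell import imaging,order
import cv2,numpy as np
for n,R in (('side',{'spray':(260,315,180,215),'flap':(150,205,222,245),'wipes':(118,150,235,270)}),('top',{'spray':(140,172,155,185),'wipes':(160,200,335,388),'flapstrip':(158,178,236,314),'glassesR':(205,265,375,410)})):
    a=cv2.imread(f'pics/{n}0.png').astype(int); b=imaging.camera(n)[:,:,::-1].astype(int)
    for k,(y0,y1,x0,x1) in R.items(): d=abs(a-b)[y0:y1,x0:x1].max(2); print(n,k,d.mean().round(1),(d>40).mean().round(3))
order.job_done()
```

```text
side spray 0.9 0.0
side flap 0.7 0.0
side wipes 0.6 0.0
top spray 1.3 0.0
top wipes 1.3 0.0
top flapstrip 0.9 0.0
top glassesR 7.2 0.0
the job is handed in; nothing more can be done
```

The case is in the return box and the flap has swung shut behind it. I handed the job in at about 15.7 s of the 59 s allowed.

- **How it went:** I nudged the case about 29 mm to mid-mouth by its right short end. Then I squared it with the half-open fingertips on its long side and pushed it broad side first through the flap. It slid down the chute by itself, and I drew back about 200 mm and up.
- **Case and flap:** the last pictures show the case lying in the chute behind the clear roof. The flap area matches the starting pictures in both the side and top views.
- **Bystanders:** the spray bottle and wipes box match their starting pictures. The temples' end of the spectacles also matches, apart from a faint brightness change that I put down to the arm's shadow. The arm hid the lens end in the top view, so I did not compare that part.
- **Forces:** every wrist force reading I saw stayed under about 2 N.
- **Disagreement:** after squaring, the side and wrist pictures differed by about 3 mm on how far the case was off centre. That was well inside the 13 mm clearance on each side.

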